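Sweep the nuts off the sorting stand into the bin

ROBOT

A 7-joint arm with a two-finger parallel gripper is mounted at the origin on the work surface; the furniture and walls round the work are solid. World frame = base frame: x ahead of the robot, y to its left, z up, the work surface at z = 0. Lengths are in m, angles in rad, forces in N, time in s.
With the tool pointing down it reaches from about 0.4 to 0.875 m from the base axis. Payload 19.3 kg.
Tool frame: the origin (TCP) lies at the very end of the fingers, on their centre line; the grasp point (between the pads) lies 19 mm behind it; z points along the fingers, y is the line along which they close (so a half turn about z gives the same grasp; the last joint's range is limited). The gripper opens to 85 mm and grips with 20 to 120 N. Pads are 22 mm wide; open, the fingers measure 114 mm over their backs; the gripper's body (76 mm by 85 mm) begins 54 mm behind the grasp point. The pads swing forward as they close: fully open they stand 13 mm farther back than shut.
Start: joints at [1.092, 0.521, -0.036, 1.599, 0.021, 1.021, -0.113], TCP at [0.248, -0.574, 0.231] pointing down, gripper open.
Joint ranges: [-2.91, 2.91], [-0.3, 2.13], [-1.5, 1.42], [0.17, 2.43], [-1.26, 4.41], [0.16, 1.93], [-2.52, 2.52]. Speed limits (rad/s): [1.89, 1.89, 2.39, 2.39, 3.01, 3.01, 3.01].

INTERFACE

Orientations are given as [roll, pitch, yaw] about the fixed x, y, z axes, in that order (R = Rz(yaw) Ry(pitch) Rx(roll)).
In Python, from workcell import monitor, optics, job_done gives the robot as it stands.
- The arm moves only by the shell command python3 -m handwheel 'ROWS' [FORCE]. ROWS is JSON, a list of rows, each an object of numbers: "dx", "dy", "dz": the shift along the tool's x, y, z in cm; "wx", "wy", "wz": the turn, a rotation vector about the tool's x, y, z in rad; "claw": the opening in per cent of the stroke, from 0 (shut) to 100 (fully open). A call has 1 to 8 rows; each row shifts and turns the commanded pose from where the row before left it, along the tool's axes as they then stand; what a row does not reach is not made up. A row lasts 1/8 s, in which the tool goes at most 62.5 mm and 10.7 degrees, less where a joint would pass 70% of its speed; a pose out of reach is approached as far as the arm can. A call with a gripper value outside its range is refused whole. The fingers move at their own pace and stop on an object; FORCE is the grip in N (left out, the last holds). Time passes only in rows, so rows that do not move let the fingers close. It gives the time, the measured TCP pose, the force, the opening and the grip force at its end, in the units of the state.
- monitor.observe(): the state, without advancing time (a new reading comes with each control period).
- optics.grab_frame(name): name is "scene" or "side" or "wrist"; returns a dict with "frame" (480x640x3 uint8, blue, green, red), "fovy" (degrees; the focal length in pixels is half the picture's height over the tangent of half this angle, whatever the lens; pixels are square), "cx", "cy" (the principal point, pixels), "R" (3x3) and "t" (3): a world point X has camera coordinates R X + t. Camera axes: x right, y down, z forward; pixel columns grow to the right and rows downward; lengths in m; the calibration is good to about 2 mm. A picture is of the moment at which its call begins. There is no depth.
- job_done(): hands the job in; it is judged then, once.
Trained networks look in the newest picture that a camera, given by its name, has taken for a name from the list of things; names that differ only in an ending like _2 or _b are one class to them, and where a whole thing is asked for, a point or a joint stands for the part that bears it (a point fixed in the world has none). Each returns a list of dicts, best first, with "p" (0 to 1); they miss things now and then, are a little off and sometimes report something else, mostly with a low value. They report only what shows in the picture. A call takes as long as a camera call. They do not tell look-alikes from the thing itself.
- optics.masks_of(name, camera): "region" (480x640 bool, what is visible of it) and "rect" ([left, top, width, height] in pixels, round what is visible of it).
The state is a dict: "clock": time; "qpos": joint angles; "qd": joint speeds; "joint_efforts": joint torques, N m; "position": TCP position; "tool_rot": TCP orientation; "force": force on the tool from outside, world axes, zero at the start; "moment": the same for the moment, N m; "grip_width": finger opening in m; "finger_force": force on a finger pad.
Only numpy, scipy, OpenCV 4.12 (cv2) and the standard library are available. Lean on these libraries where they do the work, as an engineer would, in place of code of your own. Each camera call takes 0.05 s, during which the arm holds its last target. There are 200 camera calls.

TASK

Use the fingertips to sweep all three steel nuts along the deck of the sorting stand and over its open lip, so that they drop into the red bin below. Only push the nuts, do not pick any of them up, and leave the solder spool, the black tape and the bin itself where they stand.

Things in the scene. Friction and masses are not known exactly. Their poses are not given: they have to be found in the camera images.
- stand: Fixed sorting stand: flat bare-metal deck on four dark legs, deck top 66 mm above the bench, thin blue walls 16 mm high around it. Origin on the bench under the deck; its y points to the open lip, x across. Inside the walls the deck is 172 mm wide (x -86 to 86 mm); closed end at y = -166 mm, open lip at y = 165 mm.
- lip_mid (a point): Middle of the open lip's edge on the deck top, axes as the stand's. In stand frame: from y = 64 to 136 mm two slanting walls funnel the deck to a straight throat 76 mm wide (x -38 to 38 mm), which ends at the lip, y = 165 mm, with no wall or ridge across. Past it parts drop into the red bin.
- bin: Loose open red plastic bin, 126 x 106 mm and 60 mm high, 0.4 kg, standing on the bench below the lip; its low front wall (41 mm) is tucked 25 mm under the lip. Origin: centre of its underside; its x points away from the stand. Inside: x from -49 to 53 mm, y from -47 to 47 mm, floor 3 mm up; the lip's edge stands over x = -35 mm.
- spool: Spool of solder wire with blue flanges, 62 mm across, 50 mm high, standing loose on the deck near its closed end. Origin at the centre of its underside, z up.
- tape: Roll of black tape, 59 mm across, 19 mm high, lying loose on the deck near its closed end, beside the spool. Origin: centre of its underside.
- nut_1_mid (a point): Centre of a loose steel hexagon nut, 24 mm across flats, 28 mm across corners, 13 mm high, 35 g, lying flat on the deck at the start (all three are alike); it slides easily when pushed at its side.
- nut_1: The same nut; origin at the centre of its underside.
- nut_2_mid (a point): Centre of a loose steel hexagon nut, 24 mm across flats, 28 mm across corners, 13 mm high, 35 g, lying flat on the deck at the start (all three are alike); it slides easily when pushed at its side.
- nut_2: The same nut; origin at the centre of its underside.
- nut_3_mid (a point): Centre of a loose steel hexagon nut, 24 mm across flats, 28 mm across corners, 13 mm high, 35 g, lying flat on the deck at the start (all three are alike); it slides easily when pushed at its side.
- nut_3: The same nut; origin at the centre of its underside.
Mind the look-alikes: they are no part of the job. Leave any brown or purple look-alike of the nut_2 alone.

How it is judged:
At the end, for the whole second after the job is handed in: All three nuts lie still inside the red bin (centre within its walls and less than 45 mm above its underside); the bin has moved less than 20 mm, the spool and the tape less than 10 mm from where they stood; bin and spool upright (within 0.1 rad) (x of nut_1_mid in the frame of bin between -0.052 and 0.056 m and y of nut_1_mid in the frame of bin between -0.049 and 0.049 m and z of nut_1_mid in the frame of bin between 0 and 0.045 m and linear speed of each of nut_1, nut_2, nut_3 below 0.02 m/s and x of nut_2_mid in the frame of bin between -0.052 and 0.056 m and y of nut_2_mid in the frame of bin between -0.049 and 0.049 m and z of nut_2_mid in the frame of bin between 0 and 0.045 m and x of nut_3_mid in the frame of bin between -0.052 and 0.056 m and y of nut_3_mid in the frame of bin between -0.049 and 0.049 m and z of nut_3_mid in the frame of bin between 0 and 0.045 m and distance of bin from where it was at the start of the episode below 0.02 m and distance of each of spool, tape from where it was at the start of the episode below 0.01 m and angle between each of spool, bin's own z axis and vertical below 0.1 rad); the robot touches nothing.
It fails at once if a nut is lifted: its centre rises more than 25 mm above where it lay on the deck (height (world z) of any of nut_1_mid, nut_2_mid, nut_3_mid above 0.0975 m).
It fails at once if the spool or the tape is moved by more than 10 mm, or the spool tipped (distance of any of spool, tape from where it was at the start of the episode above 0.01 m or angle between spool's own z axis and vertical above 0.2 rad).
It fails at once if the bin is moved by more than 20 mm or tipped (distance of bin from where it was at the start of the episode above 0.02 m or angle between bin's own z axis and vertical above 0.2 rad).
It also fails if it takes over 54 s, if anything falls off the work surface, if the arm or the gripper's body presses on something with over 40 N, if the wrist force passes 120 N, or if a joint passes its speed limit or range.

## Working session

There is one attempt and no reset: what is moved stays moved. The work goes in short steps, Python scripts to look and compute and a shell command to move; the robot and the scene stay as the last step left them, time stands still between calls to the robot, and variables do not carry over. Pictures are saved under pics/ and viewed, at most 13 in all, crops included, and the job is handed in when it is done.

```bash
mkdir -p pics
cat > h.py <<'E'
import numpy as np, cv2
from workcell import monitor, optics, job_done
def cam(n):
    f=optics.grab_frame(n); return f
def ray(f,u,v,z):
    F=240/np.tan(np.radians(f["fovy"])/2); R=np.array(f["R"]);t=np.array(f["t"])
    c=-R.T@t; d=R.T@np.array([(u-f["cx"])/F,(v-f["cy"])/F,1]); return c+d*(z-c[2])/d[2]
def proj(f,X):
    F=240/np.tan(np.radians(f["fovy"])/2); c=np.array(f["R"])@X+np.array(f["t"]); return F*c[0]/c[2]+f["cx"],F*c[1]/c[2]+f["cy"]
E
python3 - <<'E'
from h import *
s=monitor.observe(); print({k:np.round(s[k],3) for k in("clock","position","tool_rot","grip_width")})
Z=dict(nut_1=.0725,spool=.091,tape=.0755,bin=.03,stand=.066)
for n in("scene","side"):
    f=cam(n); cv2.imwrite(f"pics/{n}0.png",f["frame"]); print(n,np.round(-np.array(f["R"]).T@f["t"],2))
    for k,z in Z.items():
        for m in optics.masks_of(k,n)[:6]:
            v,u=np.nonzero(m["region"]); print(k,round(m["p"],2),m["rect"],np.round(ray(f,u.mean(),v.mean(),z),3))
E
```

```text
{'clock': np.float64(0.0), 'position': array([ 0.248, -0.573,  0.231]), 'tool_rot': array([-3.14 ,  0.   ,  0.409]), 'grip_width': np.float64(0.085)}
scene [0.13 0.72 0.54]
nut_1 0.6 [399.3, 277.3, 11.2, 14.2] [0.333 0.196 0.073]
nut_1 0.43 [355.8, 225.9, 11.1, 14.9] [0.463 0.109 0.073]
spool 0.71 [341.8, 169.1, 26.7, 33.9] [ 0.551 -0.014  0.091]
bin 0.76 [210.9, 265.9, 102.0, 77.2] [0.532 0.323 0.03 ]
bin 0.41 [242.5, 177.8, 178.3, 140.2] [0.531 0.107 0.03 ]
stand 0.92 [246.7, 177.9, 174.2, 136.6] [0.502 0.149 0.066]
side [ 0.41 -0.64  0.43]
nut_1 0.78 [202.0, 297.8, 17.1, 17.0] [0.369 0.005 0.073]
nut_1 0.66 [342.6, 241.1, 13.1, 17.8] [0.57  0.149 0.073]
nut_1 0.63 [270.8, 258.0, 16.6, 16.5] [0.462 0.11  0.073]
nut_1 0.52 [305.5, 245.4, 16.5, 14.9] [0.518 0.144 0.073]
spool 0.87 [335.4, 265.8, 48.0, 37.2] [0.555 0.015 0.091]
spool 0.68 [247.8, 217.8, 140.3, 157.5] [0.486 0.044 0.091]
tape 0.58 [267.5, 281.8, 45.3, 30.6] [0.464 0.004 0.076]
bin 0.59 [279.3, 210.9, 59.3, 14.1] [0.544 0.413 0.03 ]
stand 0.94 [245.5, 217.1, 143.2, 156.3] [0.492 0.094 0.066]
```

View pics/scene0.png

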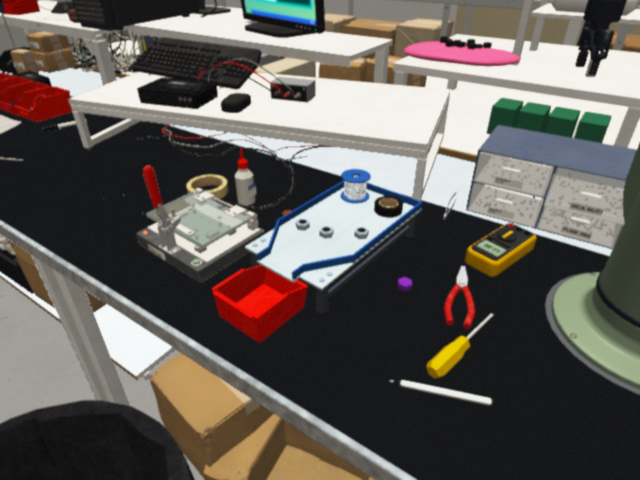

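View pics/side0.png

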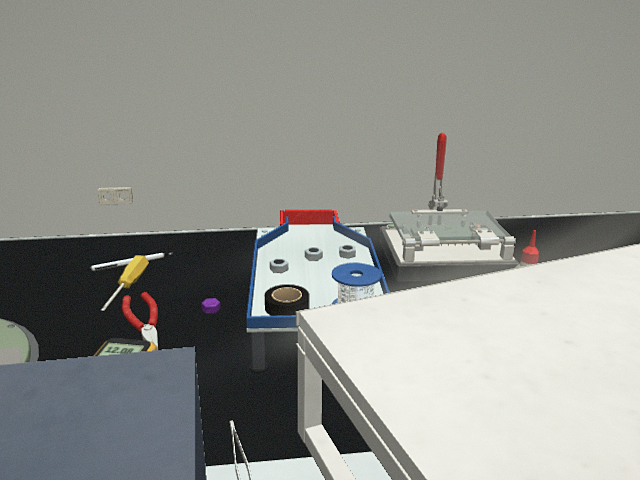

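The scene and side pictures show three grey nuts on the deck: side (279,266), (314,254) and (347,252); scene (302,224), (326,232) and (362,233). The look-alikes are a purple nut on the bench at side (211,305) / scene (405,284), and possibly a brown one behind the stand at scene (287,213). I choose the three grey nuts on the deck. Next I fit the stand pose and locate the furniture corners.

```bash
cat > m.py <<'E'
from h import *
from scipy.optimize import least_squares
fs={n:cam(n) for n in("scene","side")}
def tri(a,b):
    g=lambda X:np.r_[np.subtract(proj(fs["scene"],X),a),np.subtract(proj(fs["side"],X),b)]
    r=least_squares(g,[.4,0,.1]); return np.round(r.x,3),round(r.cost,1)
print("drawer",tri((478,153),(196,348)),"table",tri((437,147),(298,312)))
def seg(P,n=40): return np.vstack([np.linspace(a,b,n) for a,b in zip(P[:-1],P[1:])])
W=seg(np.array([[-39.5,165],[-39.5,136],[-87.5,64],[-87.5,-167.5],[87.5,-167.5],[87.5,64],[39.5,136],[39.5,165]])/1e3)
def w(p,q,z): c,s=np.cos(p[2]),np.sin(p[2]); return np.c_[p[0]+c*q[:,0]-s*q[:,1],p[1]+s*q[:,0]+c*q[:,1],np.full(len(q),z)]
DT={}
for n,f in fs.items():
    h=cv2.cvtColor(f["frame"],cv2.COLOR_BGR2HSV); b=cv2.inRange(h,(100,120,50),(125,255,255)); DT[n]=cv2.distanceTransform(255-b,cv2.DIST_L2,5)
def res(p):
    o=[]
    for n,f in fs.items():
        for X in w(p,W,.078):
            u,v=proj(f,X); o.append(min(15,cv2.getRectSubPix(DT[n],(1,1),(float(u),float(v)))[0,0]))
    return np.array(o)
best=min((least_squares(res,[x,.11,a],diff_step=1e-3,loss="soft_l1",x_scale=[.01,.01,.05]) for x in(.49,.52) for a in(-.2,-.05,.1)),key=lambda r:r.cost)
p=best.x; print("stand",np.round(p,4),best.cost)
def inst(X): c,s=np.cos(p[2]),np.sin(p[2]); d=X[:2]-p[:2]; return np.round([1e3*(c*d[0]+s*d[1]),1e3*(-s*d[0]+c*d[1])])
for n,pts in(("side",[(279,266),(314,254),(347,252)]),):
    for u in pts: X=ray(fs[n],*u,.0725); print(np.round(X,3),inst(X))
for a,b in zip([(362,233),(326,232),(302,224)],[(279,266),(314,254),(347,252)]): X,c=tri(a,b); print("tri",X,c,inst(X))
for nm,a,b in(("spooltop",(355,176),(357,273)),("tapetop",(388,203),(288,296))): X,c=tri(a,b); print(nm,X,c,inst(X))
for n,(x,y,ww,hh) in(("scene",(200,160,240,180)),("side",(230,190,180,135))):
    im=fs[n]["frame"].copy(); im=cv2.resize(im[y:y+hh,x:x+ww],None,fx=640/ww,fy=640/ww,interpolation=cv2.INTER_CUBIC)
    for X in w(p,W,.082):
        u,v=proj(fs[n],X); cv2.circle(im,(int((u-x)*640/ww),int((v-y)*640/ww)),1,(0,255,255),-1)
    cv2.imwrite(f"pics/{n}1.png",im)
E
python3 m.py; python3 -c "
import cv2,numpy as np;cv2.imwrite('pics/c1.png',cv2.resize(np.hstack([cv2.imread('pics/scene1.png'),cv2.imread('pics/side1.png')]),(800,300)))"
```

```text
drawer (array([ 0.365, -0.197,  0.143]), np.float64(1.4)) table (array([ 0.457, -0.167,  0.154]), np.float64(38.5))
stand [ 0.5165  0.1208 -0.0812] 477.3228286476878
[0.463 0.107 0.073] [-52. -18.]
[0.518 0.142 0.073] [ 0. 22.]
[0.569 0.144 0.072] [50. 27.]
tri [0.462 0.108 0.072] 0.2 [-53. -17.]
tri [0.518 0.143 0.072] 0.0 [-0. 22.]
tri [0.57  0.147 0.072] 0.2 [51. 30.]
spooltop [ 0.551 -0.011  0.114] 0.1 [  45. -129.]
tapetop [ 0.466 -0.     0.082] 0.0 [ -40. -125.]
```

View pics/c1.png

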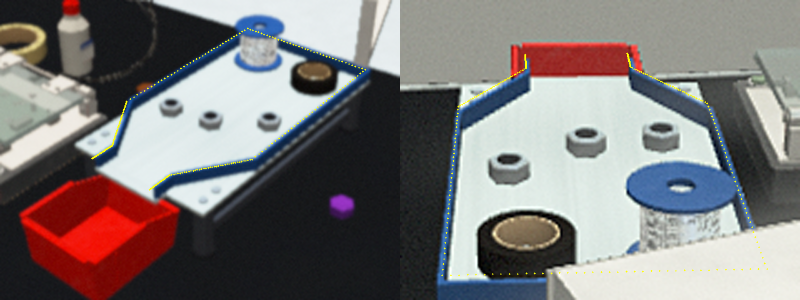

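The overlay fits the walls to within a few mm. Both cameras put the nuts at z 0.072. In the stand frame they lie at about (-53,-18), (0,22) and (51,30) mm. The brown look-alike is off the stand, and the furniture is about 0.15 m high. I lift and turn the rake across the deck.

```bash
python3 -m handwheel '[{"dz":-1.5,"wz":-0.135,"claw":25},{"dz":-1.5,"wz":-0.135,"claw":25},{"dz":-1.5,"wz":-0.135,"claw":25},{"dz":-1.5,"wz":-0.135,"claw":25},{"dz":-1.5,"wz":-0.135,"claw":25},{"dz":-1.5,"wz":-0.135,"claw":25},{"dz":-1,"wz":-0.135,"claw":25},{"wz":-0.135,"claw":25}]' 20
python3 -m handwheel '[{"dy":5,"dx":2},{"dy":5,"dx":3},{"dy":5,"dx":3},{"dy":5,"dx":3},{"dx":6},{"dx":6},{"dx":6},{"dx":6}]'
```

```text
schema error: expected keys dx, dy, dz, wx, wy, wz, claw
schema error: expected keys dx, dy, dz, wx, wy, wz, claw
```

```bash
python3 -m handwheel '[{"dx":0,"dy":0,"dz":-1.5,"wx":0,"wy":0,"wz":-0.135,"claw":25},{"dx":0,"dy":0,"dz":-1.5,"wx":0,"wy":0,"wz":-0.135,"claw":25},{"dx":0,"dy":0,"dz":-1.5,"wx":0,"wy":0,"wz":-0.135,"claw":25},{"dx":0,"dy":0,"dz":-1.5,"wx":0,"wy":0,"wz":-0.135,"claw":25},{"dx":0,"dy":0,"dz":-1.5,"wx":0,"wy":0,"wz":-0.135,"claw":25},{"dx":0,"dy":0,"dz":-1.5,"wx":0,"wy":0,"wz":-0.135,"claw":25},{"dx":0,"dy":0,"dz":-1,"wx":0,"wy":0,"wz":-0.135,"claw":25},{"dx":0,"dy":0,"dz":0,"wx":0,"wy":0,"wz":-0.135,"claw":25}]' 20
python3 -m handwheel '[{"dx":2,"dy":5,"dz":0,"wx":0,"wy":0,"wz":0,"claw":25},{"dx":3,"dy":5,"dz":0,"wx":0,"wy":0,"wz":0,"claw":25},{"dx":3,"dy":5,"dz":0,"wx":0,"wy":0,"wz":0,"claw":25},{"dx":3,"dy":5,"dz":0,"wx":0,"wy":0,"wz":0,"claw":25},{"dx":6,"dy":0,"dz":0,"wx":0,"wy":0,"wz":0,"claw":25},{"dx":6,"dy":0,"dz":0,"wx":0,"wy":0,"wz":0,"claw":25},{"dx":6,"dy":0,"dz":0,"wx":0,"wy":0,"wz":0,"claw":25},{"dx":6,"dy":0,"dz":0,"wx":0,"wy":0,"wz":0,"claw":25}]'
```

```text
clock: 1.7
position: [0.2485, -0.5737, 0.3321]
tool_rot: [3.141, 0.001, 1.493]
force: [0.6, -0.3, -0.1]
grip_width: 0.0212
finger_force: 0.0
clock: 2.7
position: [0.4763, -0.2392, 0.3314]
tool_rot: [3.141, 0.0, 1.489]
force: [1.3, 0.1, 0.6]
grip_width: 0.0213
finger_force: 0.0
```

```bash
python3 -m handwheel '[{"dx":6,"dy":0.5,"dz":0,"wx":0,"wy":0,"wz":0,"claw":25},{"dx":6,"dy":0.6,"dz":0,"wx":0,"wy":0,"wz":0,"claw":25},{"dx":6,"dy":0,"dz":0,"wx":0,"wy":0,"wz":0,"claw":25},{"dx":6,"dy":0,"dz":0,"wx":0,"wy":0,"wz":0,"claw":25},{"dx":6,"dy":0,"dz":3,"wx":0,"wy":0,"wz":0,"claw":25},{"dx":4.7,"dy":0,"dz":5,"wx":0,"wy":0,"wz":0,"claw":25},{"dx":0,"dy":0,"dz":6,"wx":0,"wy":0,"wz":0,"claw":25},{"dx":0,"dy":0,"dz":6,"wx":0,"wy":0,"wz":0,"claw":25}]'
python3 - <<'E'
from h import *
s=monitor.observe();print(s["position"])
a=cam("scene")["frame"][150:330,200:440];b=cam("wrist");print(-np.array(b["R"]).T@b["t"])
cv2.imwrite("pics/c2.png",np.hstack([cv2.resize(a,(400,300),interpolation=2),cv2.resize(b["frame"],(400,300))]))
E
```

```text
clock: 3.7
position: [0.5151, 0.0961, 0.1363]
tool_rot: [3.141, -0.0, 1.49]
force: [2.9, -1.4, 0.2]
grip_width: 0.0215
finger_force: 0.0
[0.515117   0.09605474 0.13631112]
[0.51835779 0.16429454 0.27149733]
```

View pics/c2.png

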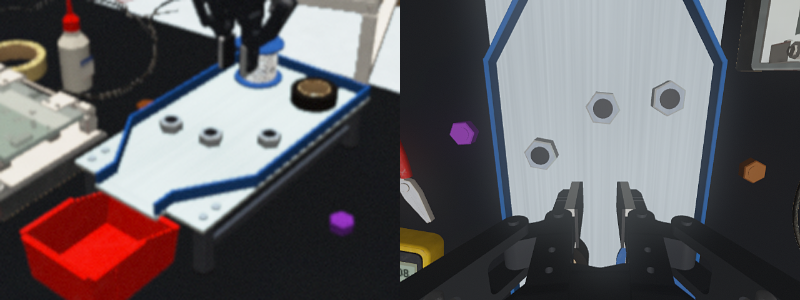

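The wrist view shows the open fingers behind the three grey nuts at (540,155), (602,108) and (668,98) in the composite. The purple (463,132) and brown (755,172) ones lie outside the stand. I descend and push the middle nut.

```bash
python3 -m handwheel '[{"dx":0,"dy":0,"dz":3,"wx":0,"wy":0,"wz":0,"claw":25},{"dx":0,"dy":0,"dz":2.5,"wx":0,"wy":0,"wz":0,"claw":25},{"dx":0,"dy":0,"dz":0.8,"wx":0,"wy":0,"wz":0,"claw":25},{"dx":0,"dy":0,"dz":0,"wx":0,"wy":0,"wz":0,"claw":25}]'
```

```text
clock: 4.3
position: [0.5159, 0.0957, 0.0761]
tool_rot: [3.14, -0.0, 1.489]
force: [0.0, -0.7, 0.5]
grip_width: 0.0215
finger_force: 0.0
```

```bash
python3 -m handwheel '[{"dx":0,"dy":0,"dz":0.6,"wx":0,"wy":0,"wz":0,"claw":25},{"dx":1.5,"dy":0,"dz":0,"wx":0,"wy":0,"wz":0,"claw":25},{"dx":1.5,"dy":0,"dz":0,"wx":0,"wy":0,"wz":0,"claw":25},{"dx":1.5,"dy":0,"dz":0,"wx":0,"wy":0,"wz":0,"claw":25},{"dx":1.5,"dy":0,"dz":0,"wx":0,"wy":0,"wz":0,"claw":25},{"dx":1.5,"dy":0,"dz":0,"wx":0,"wy":0,"wz":0,"claw":25},{"dx":1.5,"dy":0,"dz":0,"wx":0,"wy":0,"wz":0,"claw":25},{"dx":1.5,"dy":0,"dz":0,"wx":0,"wy":0,"wz":0,"claw":25}]'
python3 - <<'E'
from h import *
f=cam("scene");a=f["frame"][150:330,200:440];b=cam("wrist")
cv2.imwrite("pics/c3.png",np.hstack([cv2.resize(a,(400,300),interpolation=2),cv2.resize(b["frame"],(400,300))]))
E
```

```text
clock: 5.3
position: [0.5238, 0.2013, 0.0688]
tool_rot: [-3.142, 0.0, 1.489]
force: [-0.5, -0.9, 1.7]
grip_width: 0.0212
finger_force: 0.5
```

View pics/c3.png

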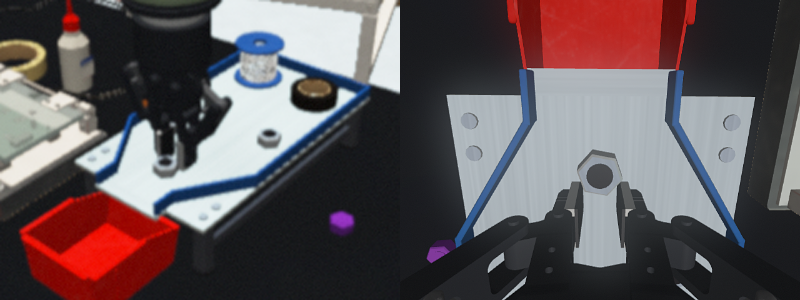

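The nut at (600,175) sits centred in the fingers and heads straight for the lip. I push it over.

```bash
python3 -m handwheel '[{"dx":1.5,"dy":0,"dz":0,"wx":0,"wy":0,"wz":0,"claw":25},{"dx":1.5,"dy":0,"dz":0,"wx":0,"wy":0,"wz":0,"claw":25},{"dx":1.5,"dy":0,"dz":0,"wx":0,"wy":0,"wz":0,"claw":25},{"dx":1.5,"dy":0,"dz":0,"wx":0,"wy":0,"wz":0,"claw":25},{"dx":1.3,"dy":0,"dz":0,"wx":0,"wy":0,"wz":0,"claw":25},{"dx":1,"dy":0,"dz":0,"wx":0,"wy":0,"wz":0,"claw":25},{"dx":0,"dy":0,"dz":0,"wx":0,"wy":0,"wz":0,"claw":25},{"dx":0,"dy":0,"dz":0,"wx":0,"wy":0,"wz":0,"claw":25}]'
python3 - <<'E'
from h import *
f=cam("scene");b=cam("wrist")
for n,g in(("scene",f),("wrist",b)):
    for m in optics.masks_of("nut_1",n): 
        x,y,w,h=m["rect"];print(n,round(m["p"],2),m["rect"],np.round(ray(g,x+w/2,y+h/2,.0725),3))
cv2.imwrite("pics/c4.png",np.hstack([cv2.resize(f["frame"][150:330,200:440],(400,300),interpolation=2),cv2.resize(b["frame"],(400,300))]))
E
```

```text
clock: 6.4
position: [0.5306, 0.2824, 0.0687]
tool_rot: [-3.141, 0.0, 1.488]
force: [0.5, -0.2, -0.1]
grip_width: 0.0216
finger_force: 0.0
scene 0.75 [397.8, 278.5, 13.4, 9.5] [0.334 0.195 0.072]
scene 0.51 [262.2, 290.6, 15.8, 17.4] [0.485 0.345 0.072]
scene 0.5 [354.5, 226.8, 11.0, 14.3] [0.462 0.114 0.072]
scene 0.49 [297.1, 221.4, 14.4, 10.3] [0.562 0.152 0.073]
scene 0.25 [245.9, 179.0, 178.5, 140.4] [0.474 0.18  0.072]
wrist 0.72 [299.5, 214.9, 52.2, 49.3] [0.536 0.313 0.073]
```

View pics/c4.png

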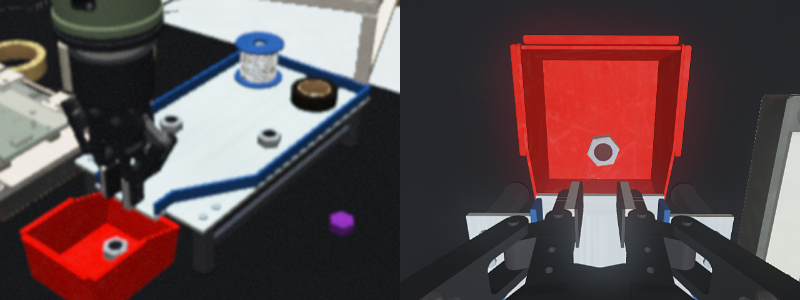

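The middle nut lies in the bin at scene composite (115,245), wrist (602,150). I lift and go back behind the nut at stand (-52,-18).

```bash
python3 -m handwheel '[{"dx":0,"dy":0,"dz":-5,"wx":0,"wy":0,"wz":0,"claw":25},{"dx":-5.3,"dy":-1.4,"dz":0,"wx":0,"wy":0,"wz":0,"claw":25},{"dx":-5.4,"dy":-1.4,"dz":0,"wx":0,"wy":0,"wz":0,"claw":25},{"dx":-5.4,"dy":-1.4,"dz":0,"wx":0,"wy":0,"wz":0,"claw":25},{"dx":-5.3,"dy":-1.3,"dz":0,"wx":0,"wy":0,"wz":0,"claw":25},{"dx":0,"dy":0,"dz":0,"wx":0,"wy":0,"wz":0.12,"claw":25},{"dx":0,"dy":0,"dz":1,"wx":0,"wy":0,"wz":0,"claw":25},{"dx":0,"dy":0,"dz":0,"wx":0,"wy":0,"wz":0,"claw":25}]'
python3 - <<'E'
from h import *
b=cam("wrist")
for m in optics.masks_of("nut_1","wrist"): 
        x,y,w,h=m["rect"];print(round(m["p"],2),m["rect"],np.round(ray(b,x+w/2,y+h/2,.0725),3))
cv2.imwrite("pics/c5.png",b["frame"])
E
```

```text
clock: 7.6
position: [0.4578, 0.0748, 0.108]
tool_rot: [-3.14, 0.0, 1.373]
force: [0.3, 0.7, -0.4]
grip_width: 0.0212
finger_force: 0.0
0.9 [285.4, 181.2, 57.7, 56.3] [0.462 0.109 0.073]
0.68 [509.8, 31.9, 73.2, 76.6] [0.57  0.148 0.073]
0.63 [129.0, 178.5, 47.8, 43.5] [0.391 0.128 0.073]
```

View pics/c5.png

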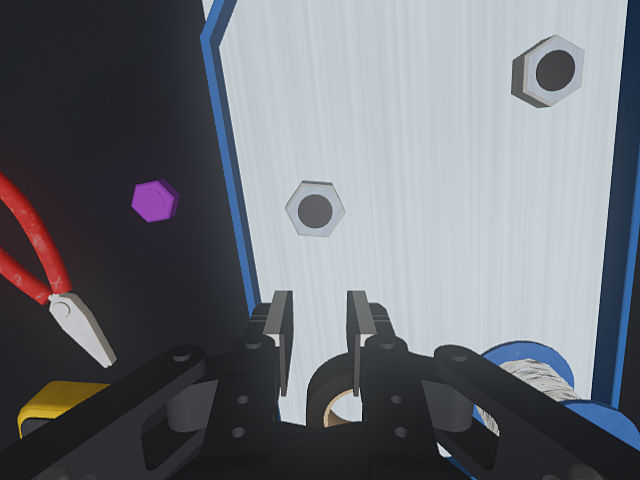

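The target nut at (315,210) is centred ahead of the fingers. The left finger has about 5 mm to the wall, so I nudge right, descend and push.

```bash
python3 -m handwheel '[{"dx":0,"dy":0.2,"dz":2,"wx":0,"wy":0,"wz":0,"claw":25},{"dx":0,"dy":0,"dz":1.5,"wx":0,"wy":0,"wz":0,"claw":25},{"dx":0,"dy":0,"dz":0.4,"wx":0,"wy":0,"wz":0,"claw":25},{"dx":1.2,"dy":0,"dz":0,"wx":0,"wy":0,"wz":0,"claw":25},{"dx":1.2,"dy":0,"dz":0,"wx":0,"wy":0,"wz":0,"claw":25},{"dx":1.2,"dy":0,"dz":0,"wx":0,"wy":0,"wz":0.06,"claw":25},{"dx":1.2,"dy":0,"dz":0,"wx":0,"wy":0,"wz":0.06,"claw":25},{"dx":1.2,"dy":0,"dz":0,"wx":0,"wy":0,"wz":0.06,"claw":25}]'
python3 - <<'E'
from h import *
b=cam("wrist");s=monitor.observe();P=np.array(s["position"]);y=s["tool_rot"][2]
for m in optics.masks_of("nut_1","wrist"): 
        x,y_,w,h=m["rect"];X=ray(b,x+w/2,y_+h/2,.0725);d=X-P;print(round(m["p"],2),m["rect"],np.round(X,3),"tool",np.round([d[0]*np.cos(y)+d[1]*np.sin(y),d[0]*np.sin(y)-d[1]*np.cos(y)],3))
E
```

```text
clock: 8.7
position: [0.4746, 0.1335, 0.0703]
tool_rot: [3.141, -0.001, 1.188]
force: [0.5, -0.3, 0.4]
grip_width: 0.0214
finger_force: 0.1
0.74 [505.8, 153.2, 85.0, 80.9] [0.569 0.147 0.072] tool [0.046 0.083]
0.61 [122.5, 322.6, 51.4, 39.8] [0.406 0.148 0.072] tool [-0.014 -0.068]
0.56 [287.7, 233.5, 63.7, 76.1] [0.481 0.15  0.072] tool [0.016 0.   ]
```

```bash
python3 -m handwheel '[{"dx":1.4,"dy":0,"dz":0,"wx":0,"wy":0,"wz":0,"claw":25},{"dx":1.4,"dy":0,"dz":0,"wx":0,"wy":0,"wz":0,"claw":25},{"dx":1.4,"dy":0,"dz":0,"wx":0,"wy":0,"wz":0,"claw":25},{"dx":1.4,"dy":0,"dz":0,"wx":0,"wy":0,"wz":0,"claw":25},{"dx":1.4,"dy":0,"dz":0,"wx":0,"wy":0,"wz":0,"claw":25},{"dx":1.4,"dy":0,"dz":0,"wx":0,"wy":0,"wz":0,"claw":25},{"dx":1.4,"dy":0,"dz":0,"wx":0,"wy":0,"wz":0,"claw":25}]'
python3 - <<'E'
from h import *
b=cam("wrist");cv2.imwrite("pics/c6.png",b["frame"])
E
```

```text
clock: 9.68
position: [0.5112, 0.2238, 0.0698]
tool_rot: [-3.142, -0.0, 1.189]
force: [0.0, -0.6, 0.3]
grip_width: 0.0214
finger_force: 0.2
```

View pics/c6.png

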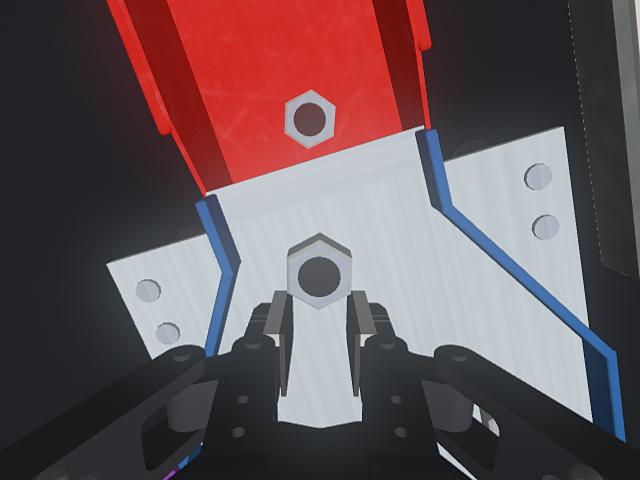

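The nut at (320,275) is still centred, with clear throat walls on both sides. I push it over.

```bash
python3 -m handwheel '[{"dx":1.5,"dy":0,"dz":0,"wx":0,"wy":0,"wz":0,"claw":25},{"dx":1.5,"dy":0,"dz":0,"wx":0,"wy":0,"wz":0,"claw":25},{"dx":1.5,"dy":0,"dz":0,"wx":0,"wy":0,"wz":0,"claw":25},{"dx":1.2,"dy":0,"dz":0,"wx":0,"wy":0,"wz":0,"claw":25},{"dx":0.6,"dy":0,"dz":0,"wx":0,"wy":0,"wz":0,"claw":25},{"dx":0,"dy":0,"dz":0,"wx":0,"wy":0,"wz":0,"claw":25},{"dx":0,"dy":0,"dz":0,"wx":0,"wy":0,"wz":0,"claw":25}]'
python3 - <<'E'
from h import *
b=cam("wrist")
for m in optics.masks_of("nut_1","wrist"): 
        x,y,w,h=m["rect"];print(round(m["p"],2),m["rect"],np.round(ray(b,x+w/2,y+h/2,.01),3))
E
```

```text
clock: 10.6
position: [0.5343, 0.2809, 0.0698]
tool_rot: [3.142, 0.0, 1.188]
force: [-0.5, 0.3, -0.2]
grip_width: 0.0216
finger_force: 0.0
0.91 [288.3, 212.9, 46.2, 50.3] [0.536 0.295 0.01 ]
0.6 [252.3, 137.1, 43.3, 54.4] [0.533 0.338 0.01 ]
```

Both nuts are down in the bin, judging by their smaller size in the picture (46 px against 64 px on the deck). I go back for the third.

```bash
python3 -m handwheel '[{"dx":0,"dy":0,"dz":-5,"wx":0,"wy":0,"wz":0,"claw":25},{"dx":0,"dy":0,"dz":0,"wx":0,"wy":0,"wz":-0.14,"claw":25},{"dx":0,"dy":0,"dz":0,"wx":0,"wy":0,"wz":-0.14,"claw":25},{"dx":0,"dy":0,"dz":0,"wx":0,"wy":0,"wz":-0.14,"claw":25},{"dx":-5.8,"dy":0.9,"dz":0,"wx":0,"wy":0,"wz":0,"claw":25},{"dx":-5.7,"dy":0.9,"dz":0,"wx":0,"wy":0,"wz":0,"claw":25},{"dx":-5.7,"dy":0.9,"dz":0,"wx":0,"wy":0,"wz":0,"claw":25},{"dx":0,"dy":0,"dz":1,"wx":0,"wy":0,"wz":0,"claw":25}]'
python3 - <<'E'
from h import *
b=cam("wrist");cv2.imwrite("pics/c7.png",b["frame"]);s=monitor.observe();P=np.array(s["position"]);y=s["tool_rot"][2];print(P)
for m in optics.masks_of("nut_1","wrist"): 
        x,y_,w,h=m["rect"];X=ray(b,x+w/2,y_+h/2,.0725);d=X-P;print(round(m["p"],2),m["rect"],np.round(X,3),"tool",np.round([d[0]*np.cos(y)+d[1]*np.sin(y),d[0]*np.sin(y)-d[1]*np.cos(y)],3))
E
```

```text
clock: 11.7
position: [0.569, 0.1049, 0.11]
tool_rot: [3.141, 0.002, 1.601]
force: [-0.1, 0.7, -0.7]
grip_width: 0.0213
finger_force: 0.0
[0.56778494 0.10792294 0.10862271]
0.8 [460.9, 299.5, 39.2, 37.8] [0.651 0.085 0.073] tool [-0.026  0.083]
0.79 [294.0, 159.0, 53.7, 67.4] [0.569 0.146 0.073] tool [0.039 0.002]
```

View pics/c7.png

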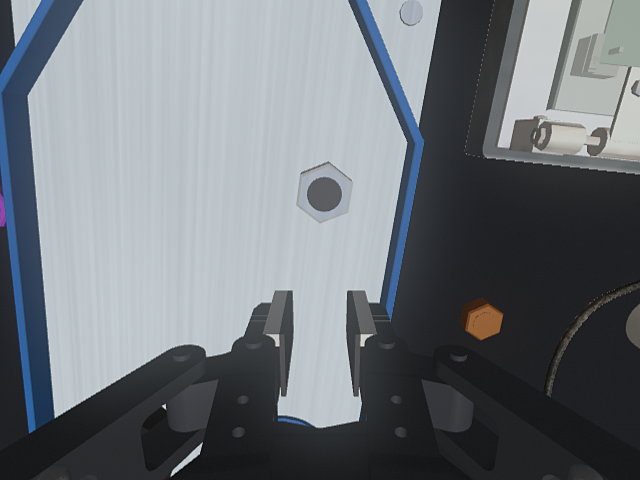

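The third nut at (325,192) is centred 39 mm ahead, and the right wall is clear. I descend, seat the nut, and turn inwards as I push.

```bash
python3 -m handwheel '[{"dx":0,"dy":0,"dz":2,"wx":0,"wy":0,"wz":0,"claw":25},{"dx":0,"dy":0,"dz":1.5,"wx":0,"wy":0,"wz":0,"claw":25},{"dx":0.5,"dy":0,"dz":0.4,"wx":0,"wy":0,"wz":0,"claw":25},{"dx":1.3,"dy":0,"dz":0,"wx":0,"wy":0,"wz":0,"claw":25},{"dx":1.2,"dy":0,"dz":0,"wx":0,"wy":0,"wz":-0.06,"claw":25},{"dx":1.2,"dy":0,"dz":0,"wx":0,"wy":0,"wz":-0.07,"claw":25},{"dx":1.2,"dy":0,"dz":0,"wx":0,"wy":0,"wz":-0.07,"claw":25},{"dx":1.2,"dy":0,"dz":0,"wx":0,"wy":0,"wz":-0.07,"claw":25}]'
python3 - <<'E'
from h import *
b=cam("wrist");s=monitor.observe();P=np.array(s["position"]);y=s["tool_rot"][2];d=P-[.5165,.1208,0];print(P,y,"stand",.9967*d[0]-.0811*d[1],.0811*d[0]+.9967*d[1])
for m in optics.masks_of("nut_1","wrist"): 
        x,y_,w,h=m["rect"];X=ray(b,x+w/2,y_+h/2,.0725);d=X-P;print(round(m["p"],2),m["rect"],np.round(X,3),"tool",np.round([d[0]*np.cos(y)+d[1]*np.sin(y),d[0]*np.sin(y)-d[1]*np.cos(y)],3))
E
```

```text
clock: 12.8
position: [0.5607, 0.1774, 0.0713]
tool_rot: [3.141, -0.0, 1.884]
force: [-0.6, -0.6, -0.4]
grip_width: 0.0212
finger_force: 0.1
[0.56020153 0.17916615 0.07140695] 1.8892166346476413 stand 0.03882382168425242 0.061717739412612556
0.95 [314.6, 1.6, 60.5, 29.7] [0.536 0.279 0.073] tool [0.103 0.009]
0.86 [283.5, 236.3, 69.9, 75.8] [0.555 0.193 0.072] tool [ 0.014 -0.   ]
```

```bash
python3 -m handwheel '[{"dx":1.3,"dy":0,"dz":0.1,"wx":0,"wy":0,"wz":-0.05,"claw":25},{"dx":1.4,"dy":0,"dz":0,"wx":0,"wy":0,"wz":0,"claw":25},{"dx":1.4,"dy":0,"dz":0,"wx":0,"wy":0,"wz":0,"claw":25},{"dx":1.4,"dy":0,"dz":0,"wx":0,"wy":0,"wz":0,"claw":25},{"dx":0.5,"dy":0,"dz":0,"wx":0,"wy":0,"wz":0,"claw":25}]'
python3 - <<'E'
from h import *
b=cam("wrist");cv2.imwrite("pics/c8.png",b["frame"]);s=monitor.observe();P=np.array(s["position"]);y=s["tool_rot"][2];d=P-[.5165,.1208,0];print(P,y,"stand",.9967*d[0]-.0811*d[1],.0811*d[0]+.9967*d[1])
E
```

```text
clock: 13.52
position: [0.5397, 0.2337, 0.0698]
tool_rot: [-3.142, -0.0, 1.93]
force: [0.7, -0.3, 1.1]
grip_width: 0.0214
finger_force: 0.6
[0.53971077 0.2337855  0.06985349] 1.9299916734030536 stand 0.013971051861586564 0.11449504565306626
```

View pics/c8.png

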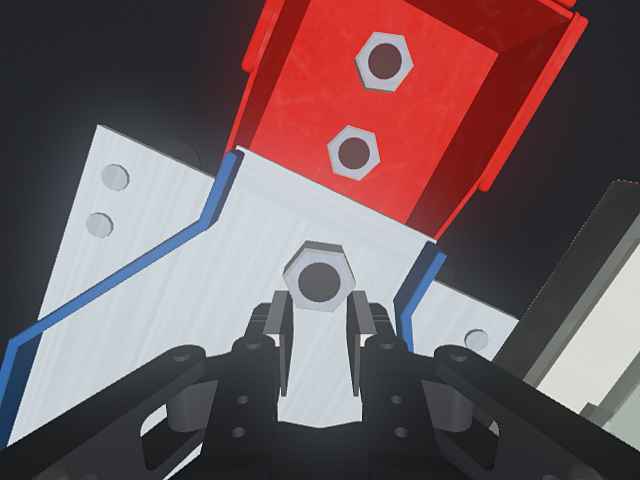

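Two nuts lie in the bin at (385,62) and (353,152). The third at (320,280) is centred in the fingers. I straighten up and finish.

```bash
python3 -m handwheel '[{"dx":1.3,"dy":0,"dz":0,"wx":0,"wy":0,"wz":0,"claw":25},{"dx":1.2,"dy":0,"dz":0,"wx":0,"wy":0,"wz":0.08,"claw":25},{"dx":1.2,"dy":0,"dz":0,"wx":0,"wy":0,"wz":0.08,"claw":25},{"dx":0.9,"dy":0,"dz":0,"wx":0,"wy":0,"wz":0.08,"claw":25},{"dx":0.4,"dy":0,"dz":0,"wx":0,"wy":0,"wz":0,"claw":25},{"dx":0,"dy":0,"dz":0,"wx":0,"wy":0,"wz":0,"claw":25},{"dx":0,"dy":0,"dz":-5,"wx":0,"wy":0,"wz":0,"claw":25},{"dx":-5,"dy":0,"dz":-5,"wx":0,"wy":0,"wz":0,"claw":25}]'
python3 -m handwheel '[{"dx":-5,"dy":0,"dz":-5,"wx":0,"wy":0,"wz":0,"claw":25},{"dx":0,"dy":0,"dz":0,"wx":0,"wy":0,"wz":0,"claw":25},{"dx":0,"dy":0,"dz":0,"wx":0,"wy":0,"wz":0,"claw":25}]'
python3 - <<'E'
from h import *
f=cam("scene");b=cam("wrist")
cv2.imwrite("pics/c9.png",np.hstack([cv2.resize(f["frame"][150:330,200:440],(400,300),interpolation=2),cv2.resize(b["frame"],(400,300))]))
E
```

```text
clock: 14.58
position: [0.5305, 0.2382, 0.1653]
tool_rot: [-3.141, -0.002, 1.694]
force: [1.4, -1.3, 0.4]
grip_width: 0.0214
finger_force: 0.0
clock: 14.95
position: [0.5362, 0.1922, 0.2079]
tool_rot: [-3.141, -0.0, 1.689]
force: [-0.6, -0.0, -0.9]
grip_width: 0.0216
finger_force: 0.0
```

View pics/c9.png

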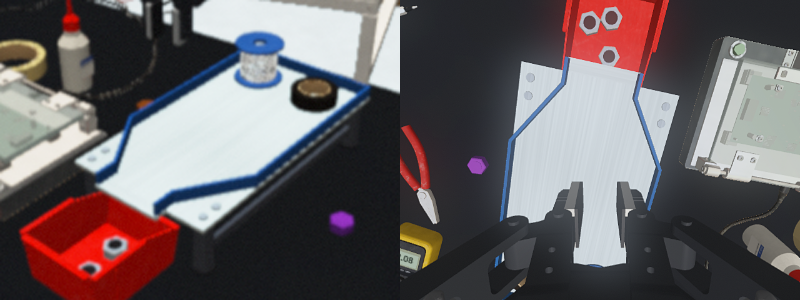

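The deck is clear and all three nuts are in the red bin, at wrist composite (589,23), (611,18) and (609,57). The spool, tape and bin look unmoved.

```bash
python3 -c "
from workcell import job_done; print(job_done())"
```

```text
the job is handed in; nothing more can be done
None
```

I swept all three nuts over the lip into the red bin and handed the job in at about 15 s of the 54 s allowed. The spool, tape and bin looked unmoved in the last picture, but the hand-in returned no verdict.

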